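# Stand the degreaser can in its drip tray and open the push-and-turn cap

## Robot

A 7-joint arm with a two-finger parallel gripper is mounted at the origin on the work surface. World frame = base frame: x ahead of the robot, y to its left, z up, the work surface at z = 0. Lengths are in m, angles in rad, forces in N, time in s.
With the tool pointing down it reaches from about 0.4 to 0.875 m from the base axis. Payload 19.3 kg.
Tool frame: the origin (TCP) lies at the very end of the fingers, on their centre line; the grasp point (between the pads) lies 19 mm behind it; z points along the fingers, y is the direction in which the jaws open and shut (so a half turn about z gives the same grasp; the last joint's range is limited). The gripper opens to 85 mm and grips with 20 to 120 N. Pads are 22 mm wide; open, the fingers measure 114 mm over their backs; the gripper's body (76 mm by 85 mm) begins 54 mm behind the grasp point. The pads swing forward as they close: fully open they stand 13 mm farther back than shut.
Start: joints at [1.139, 0.521, -0.036, 1.599, 0.021, 1.021, -0.113], TCP at [0.221, -0.585, 0.231] pointing down, gripper open.
Joint ranges: [-2.91, 2.91], [-0.3, 2.13], [-1.5, 1.42], [0.17, 2.43], [-1.26, 4.41], [0.16, 1.93], [-2.52, 2.52]. Speed limits (rad/s): [1.89, 1.89, 2.39, 2.39, 3.01, 3.01, 3.01].

## Interface

Orientations are given as a unit quaternion [x, y, z, w].
In Python, from workcell import read_state, get_image, sign_off, look_for, outline_of gives the robot as it stands.
- The arm moves only by the tool servo_tool, never from a script. Its argument "commands" is one flat list of numbers, 7 for each row, row after row: the closure, from -1 (fully open) to 1 (shut), then the shift along the tool's x, y, z in units of 40 mm (1.0 is 40 mm), then the turn, a rotation vector about the tool's x, y, z in units of 5 degrees (1.0 is 5 degrees). In form: [claw, x, y, z, rx, ry, rz, claw, x, y, z, rx, ry, rz, ...]. A call has 1 to 5 rows; each row is the pose to reach, as a shift and turn from the pose commanded when the call began, along the tool's axes at that moment; what a row does not reach only later rows make up. A row lasts 1/10 s, in which the tool goes at most 50 mm and 8.59 degrees, less where a joint would pass 70% of its speed; a pose out of reach is approached as far as the arm can. A call with a gripper value outside its range is refused whole. The fingers move at their own pace and stop on an object; "newtons" is the grip in N (left out, the last holds). Time passes only in rows, so rows that repeat a pose let the fingers close. It gives the time, the measured TCP pose, the force and the opening at its end, in the units of the state.
- read_state(): the state, without advancing time (a new reading comes with each control period).
- get_image(name): name is "side" or "top" or "wrist"; returns a dict with "color" (384x512x3 uint8, blue, green, red), "z_map" (384x512 float32, m along the optical axis (not along the pixel's ray), 0 where there is no reading), "fx", "fy", "cx", "cy" (pixels), "cam_to_world" (4x4, takes a point from camera to world coordinates); the wrist camera has in their place "hand_eye" (4x4, takes a point from camera to tool coordinates, whose origin is the TCP and whose axes are the flange's). Camera axes: x right, y down, z forward; pixel columns grow to the right and rows downward; lengths in m; the calibration is good to about 2 mm. The wrist camera is an equidistant fisheye: a pixel r from the principal point sees the ray r / f radians off the axis. A picture is of the moment at which its call begins: read the wrist's pose just before it.
- sign_off(): hands the job in, once; it reports no verdict.
Trained networks look in the newest picture that a camera, given by its name, has taken for a name from the list of things; names that differ only in an ending like _2 or _b are one class to them, and where a whole thing is asked for, a point or a joint stands for the part that bears it (a point fixed in the world has none). Each returns a list of dicts, best first, with "conf" (0 to 1); they miss things now and then, are a little off and sometimes report something else, mostly with a low value. They report only what shows in the picture. A call takes as long as a camera call. They do not tell look-alikes from the thing itself.
- look_for(camera, target): "box" ([left, top, right, bottom] in pixels, round what is visible of it).
- outline_of(camera, target): "mask" (384x512 bool, what is visible of it) and "box" ([left, top, right, bottom] in pixels, round what is visible of it).
The state is a dict: "clock": time; "joint_pos": joint angles; "joint_velocities": joint speeds; "tau": joint torques, N m; "ee_pos": TCP position; "tool_rot": TCP orientation; "ft_force": force on the tool from outside, world axes, zero at the start; "ft_torque": the same for the moment, N m; "finger_gap": opening from 0.0 (shut) to 1.0 (fully open).
Only numpy, scipy, OpenCV 4.12 (cv2) and the standard library are available. Lean on these libraries where they do the work, as an engineer would, in place of code of your own. Each camera call takes 0.05 s, during which the arm holds its last target.

## Task

Get the degreaser ready for cleaning the chuck jaws: lift the white can by its top handle and stand it down flat inside the green drip tray, without dropping or tipping it, and let go of it. Then press the red push-and-turn safety cap down, twist it anticlockwise until it comes free, and lift it off; finish while still holding the cap level, in the gripper, a few centimetres clear above the open neck, with the can left standing in the tray. Leave the bin of jaws, the loose jaw, the ring nut and the brush where they are.

Things in the scene. Friction and masses are not known exactly. Their poses are not given: they have to be found in the camera images.
- can: White plastic jerrycan, loose: body 190 (its x) x 105 (its y) x 150 mm tall with orange bands, 0.6 to 0.95 kg. Origin at the centre of its underside, z up. On its top stand the capped neck at x = -65 mm and the carrying handle over its middle, both at y = 0. It starts standing on the bench, neck end roughly towards the robot.
- can_handle: The can's handle, fixed to it: level bar along the can's x, 18 mm wide (y), 12 mm high. Origin in the bar's middle line at can x = +10, z = 174 mm, nearly over the centre of mass; axes as the can's. The bar reaches 34 mm towards the cap and 50 mm away from it; under it, from 23 mm on the cap side to 38 mm on the other, it is open, 18 mm high down to the can's top.
- can_neck (a point): Centre of the neck's rim, inside the cap until this is off: can x = -65 mm, z = 195 mm. The neck is 32 mm thick and has three bayonet lugs, each with a notch that holds a tab of the shut cap.
- cap: Red ribbed push-and-turn safety cap, 50 mm diameter, 34 mm high, 40 g, loose; white line on top towards its +x. Origin at the centre of its lower edge: shut, this is 175 mm above the can's underside, 20 mm below the neck's rim, and the cap's x is parallel to the can's x. Turned 45 to 80 degrees anticlockwise from above (60 is best, a stop follows at about 85) it is free and lifts straight off.
- cap_center (a point): Centre of the cap, on its axis half-way up, 17 mm above its lower edge. Shut, it is 192 mm above the can's underside.
- cap_liner (a joint): Sprung liner in the cap: 0 m shut and at rest, grows as the cap is pressed, 0.006 at the stop, -0.003 with the cap off. The spring pushes the cap up with 6 N at rest and 1.2 N more per mm; only when pressed 3.5 mm or more (10 N; 13 N at the stop) can the cap turn, and it must be kept pressed over the first 40 degrees.
- tray: Mint-green drip tray, fixed on the bench, 250 (its x) x 170 (its y) mm outside, 240 x 160 mm inside, rim 30 mm high, floor 5 mm above the bench. Origin at the centre of its underside.
- jaw_bin: Bystander: cardboard bin full of steel chuck jaws, 140 x 200 x 100 mm, origin at the centre of its underside.
- loose_jaw: Bystander: steel chuck jaw, 70 x 30 x 38 mm, lying on the bench between can and tray, origin at the centre of its underside.
- ring_nut: Bystander: black steel ring nut, 80 mm diameter, 25 mm high, origin at the centre of its underside.
- brush: Bystander: hand brush lying on the bench.
Mind the look-alikes: they are no part of the job. What is shaped like the can but yellow is not meant.

How it is judged:
By the outcome, as a careful person would: the job done as asked, in the order asked, and still so for the second after the job is handed in, while the arm keeps its last pose, push and grip.
It also fails if it takes over 61 s, if anything falls off the work surface, if the arm or the gripper's body presses on something with over 40 N, if the wrist force passes 120 N, or if a joint passes its speed limit or range.

## Working session

There is one attempt and no reset: what is moved stays moved. The work goes in short steps, Python scripts to look and compute and a tool call to move; the robot and the scene stay as the last step left them, time stands still between calls to the robot, and variables do not carry over. Pictures are saved under pics/ and viewed, and the job is handed in when it is done.

Besides the shell and the picture viewer there is one more tool, called after "Emit:" as name(argument=value, ...) on one line, values as JSON. servo_tool: Moves the arm, as the interface text tells. Its arguments: {"type":"object","properties":{"commands":{"type":"array"},"newtons":{"type":"number"}},"required":["commands"]}

```bash
mkdir -p pics; ls; python3 - <<'E'
from workcell import *
import cv2
s=read_state()
print({k:s[k] for k in ['clock','ee_pos','tool_rot','ft_force','finger_gap']})
for n in ['side','top','wrist']:
    im=get_image(n); cv2.imwrite(f'pics/{n}0.png',im['color'])
    print(n,im['fx'],im['fy'],im['cx'],im['cy'],im.get('cam_to_world',im.get('hand_eye')))
    for t in ['can','can_handle','cap','tray','loose_jaw','ring_nut','brush','jaw_bin']:
        print(n,t,[(round(d['conf'],2),[int(v) for v in d['box']]) for d in look_for(n,t)])
E
```

```text
pics
{'clock': 0.0, 'ee_pos': array([ 0.22105968, -0.58420371,  0.23071071]), 'tool_rot': array([ 9.83682857e-01,  1.79910148e-01, -1.52985267e-04, -5.93841238e-04]), 'ft_force': array([ 0.75689871, -0.46661532, -0.34127489]), 'finger_gap': 1.0010736255531303}
side 390.43376278523704 390.43376278523704 263.4461423211518 198.2110857536719 [[-0.97625291 -0.11532794  0.18338408  0.39897526]
 [-0.21662106  0.51046991 -0.83216332  0.86562469]
 [ 0.00235963 -0.85212672 -0.52333019  0.70250141]
 [ 0.          0.          0.          1.        ]]
side can [(0.87, [270, 157, 336, 219]), (0.75, [293, 132, 355, 186])]
side can_handle [(0.59, [289, 153, 316, 170]), (0.54, [317, 132, 344, 147])]
side cap [(0.67, [320, 146, 337, 168])]
side tray [(0.76, [221, 262, 335, 338])]
side loose_jaw [(0.66, [259, 231, 289, 250])]
side ring_nut [(0.74, [258, 233, 285, 247]), (0.72, [158, 276, 192, 305]), (0.44, [317, 146, 339, 168])]
side brush [(0.91, [209, 184, 260, 206])]
side jaw_bin [(0.66, [146, 195, 229, 269])]
top 462.09509003001733 462.09509003001733 253.5558522082826 184.7661694182845 [[-0.0248386
[... 424 characters left out ...]
128, 169, 213, 271])]
top loose_jaw []
top ring_nut [(0.69, [129, 170, 211, 272]), (0.67, [146, 130, 169, 153])]
top brush [(0.87, [303, 112, 328, 168]), (0.67, [293, 187, 337, 257])]
top jaw_bin []
wrist 297.3186396354542 297.3186396354542 251.52853055492812 188.3658396898205 [[-6.49118363e-04 -9.61015441e-01 -2.76493942e-01  7.08514426e-02]
 [ 9.99999786e-01 -6.44857116e-04 -1.06333534e-04  3.34775596e-04]
 [-7.61109176e-05 -2.76493952e-01  9.61015655e-01 -1.42885643e-01]
 [ 0.00000000e+00  0.00000000e+00  0.00000000e+00  1.00000000e+00]]
wrist can [(0.79, [142, 0, 237, 14])]
wrist can_handle []
wrist cap []
wrist tray []
wrist loose_jaw []
wrist ring_nut []
wrist brush []
wrist jaw_bin []
```

View pics/side0.png

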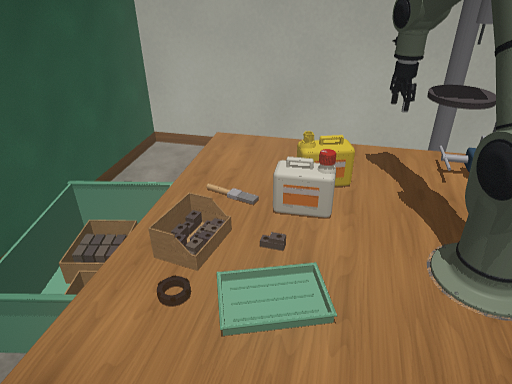

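View pics/top0.png

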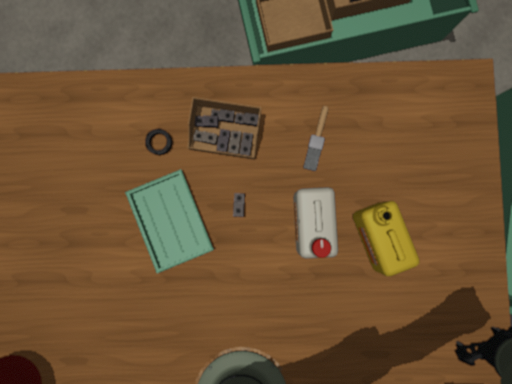

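```bash
cat > h.py <<'E'
from workcell import *
import numpy as np, cv2
def cloud(im):
    z=im['z_map'].astype(float); v,u=np.mgrid[0:384,0:512]
    P=np.stack([(u-im['cx'])*z/im['fx'],(v-im['cy'])*z/im['fy'],z],-1)
    T=im['cam_to_world']; W=P@T[:3,:3].T+T[:3,3]; W[z<=0]=np.nan
    return W
def rect(p):
    r=cv2.minAreaRect((p[:,:2]*1000).astype(np.float32)); return [np.round(x,1) for x in (r[0],r[1],r[2])]
def R(s):
    from scipy.spatial.transform import Rotation as Ro
    return Ro.from_quat(s['tool_rot'])
E
python3 - <<'E'
from h import *
im=get_image('top'); W=cloud(im); c=im['color'].astype(int)
def reg(n,l,t,r,b,cond):
    m=np.zeros((384,512),bool); m[t:b,l:r]=1
    m&=cond(W,c)&np.isfinite(W[...,2]); p=W[m]
    print(n,len(p),'z',np.round(np.percentile(p[:,2],[5,50,95]),4),'mean',np.round(p.mean(0),4),'rect',rect(p)); return p
print('bench',np.nanmedian(W[280:300,150:200,2]))
red=lambda W,c:(c[...,2]>c[...,1]+60)&(c[...,2]>c[...,0]+60)&(W[...,2]>.195)
reg('cap',300,225,345,270,red)
reg('cantop',285,180,345,265,lambda W,c:(W[...,2]>.135)&(W[...,2]<.158))
reg('canall',285,180,345,265,lambda W,c:(W[...,2]>.05))
reg('handle',285,180,345,265,lambda W,c:(W[...,2]>.165)&(~red(W,c))&(W[...,2]<.19))
reg('tray',115,160,225,280,lambda W,c:(W[...,2]>.018)&(W[...,2]<.04))
reg('trayfloor',115,160,225,280,lambda W,c:(W[...,2]>-.01)&(W[...,2]<.015)&(c[...,1]>c[...,2]+20))
reg('jaw',228,185,252,225,lambda W,c:(W[...,2]>.02))
reg('bin',180,90,270,165,lambda W,c:(W[...,2]>.05))
reg('yellow',345,190,425,285,lambda W,c:(W[...,2]>.05))
E
```

```text
bench -0.0011926065799048313
cap 251 z [0.2047 0.208  0.2118] mean [ 0.4423 -0.2238  0.208 ] rect [array([ 443.5, -224.2]), array([46.7, 45.5]), np.float64(41.5)]
cantop 2047 z [0.1392 0.1482 0.1532] mean [ 0.5171 -0.2201  0.1476] rect [array([ 508.8, -222.9]), array([189.3, 104.4]), np.float64(1.5)]
canall 2793 z [0.1274 0.1489 0.208 ] mean [ 0.5089 -0.2179  0.1539] rect [array([ 508.9, -223.1]), array([189.4, 107.1]), np.float64(1.5)]
handle 228 z [0.1735 0.1787 0.1843] mean [ 0.5232 -0.2216  0.1786] rect [array([ 502.7, -220.2]), array([ 26.9, 129.9]), np.float64(83.7)]
tray 1045 z [0.0224 0.0282 0.0332] mean [0.5234 0.2051 0.0281] rect [array([523.8, 202.9]), array([260.5, 182.3]), np.float64(21.0)]
trayfloor 4230 z [-0.0011  0.0038  0.0089] mean [0.5227 0.2052 0.0038] rect [array([525.3, 200. ]), array([241.4, 168.6]), np.float64(20.9)]
jaw 215 z [0.0215 0.0352 0.0418] mean [ 0.5625 -0.0058  0.033 ] rect [array([565.5,  -5.8]), array([29.9, 68.9]), np.float64(88.1)]
bin 572 z [0.0509 0.0797 0.101 ] mean [0.8326 0.0386 0.0783] rect [array([790.3,  30.3]), array([200.5, 141.6]), np.float64(80.3)]
yellow 3130 z [0.081  0.1484 0.1804] mean [ 0.4616 -0.4086  0.1446] rect [array([ 461.2, -419.2]), array([190.6, 106.9]), np.float64(18.9)]
```

```bash
cat >> h.py <<'E'
def go(x,y,z,yaw):
    """units from the measured pose to tool-down pose with tool x at world yaw deg"""
    from scipy.spatial.transform import Rotation as Ro
    s=read_state(); r=R(s)
    t=Ro.from_euler('z',yaw,degrees=True)*Ro.from_euler('x',180,degrees=True)
    d=r.inv().apply(np.array([x,y,z])-s['ee_pos'])/.04
    w=(r.inv()*t).as_rotvec(degrees=True)/5
    print('t',round(s['clock'],2),'pos',np.round(s['ee_pos'],4),'yaw',np.round(np.degrees(np.arctan2(*r.as_matrix()[[1,0],0])),2),'j',np.round(s['joint_pos'],2),'F',np.round(s['ft_force'],1),'gap',round(s['finger_gap'],3))
    print('shift',np.round(d,3),'turn',np.round(w,3))
E
python3 -c "
from h import *
go(.519,-.223,.27,1.5)"
```

```text
t 1.4 pos [ 0.2212 -0.5845  0.2313] yaw 20.72 j [ 1.14  0.52 -0.04  1.6   0.02  1.02 -0.11] F [-0.2 -0.5  0.3] gap 0.997
shift [10.162 -5.819 -0.968] turn [-1.000e-03  0.000e+00  3.845e+00]
```

Emit:
servo_tool(commands=[-1,0.5,-0.3,-1,0,0,0,-1,1.5,-0.9,-1,0,0,0.5,-1,2.7,-1.5,-1,0,0,1,-1,3.8,-2.2,-1,0,0,1.5,-1,4.9,-2.8,-1,0,0,2], newtons=60)

```text
clock: 1.9
ee_pos: [0.3618, -0.4133, 0.2715]
tool_rot: [0.996, 0.092, 0.0, 0.0]
ft_force: [1.4, -1.2, 0.2]
finger_gap: 0.999
```

Emit:
servo_tool(commands=[-1,1.1,-0.5,0,0,0,0.5,-1,2.2,-1.1,0,0,0,1,-1,3.4,-1.7,0,0,0,1.5,-1,4.4,-2.3,0,0,0,1.9,-1,5.0,-2.6,0,0,0,1.9])

```text
clock: 2.4
ee_pos: [0.5411, -0.2716, 0.2712]
tool_rot: [1.0, 0.012, 0.0, -0.001]
ft_force: [0.0, 0.6, -0.6]
finger_gap: 0.997
```

```bash
python3 -c "
from h import *
go(.519,-.223,.27,1.5)
im=get_image('wrist');cv2.imwrite('pics/w1.png',im['color'])"
```

```text
t 2.4 pos [ 0.5411 -0.2716  0.2712] yaw 1.37 j [ 0.43  0.45 -0.09  1.61  0.04  1.09 -1.22] F [ 0.   0.6 -0.6] gap 0.997
shift [-0.522 -1.229  0.032] turn [-0.013 -0.01  -0.025]
```

View pics/w1.png

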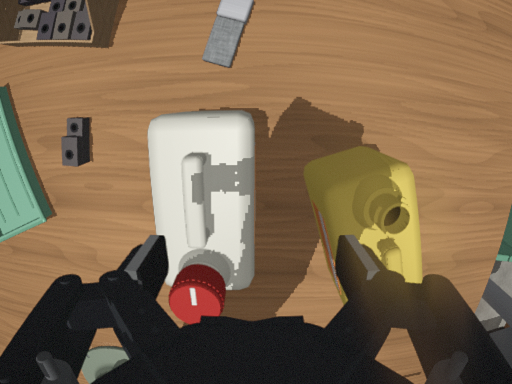

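Emit:
servo_tool(commands=[-1,-0.3,-0.6,0,0,0,0,-1,-0.5,-1.1,0,0,0,0,-1,-0.52,-1.23,0.4,0,0,0,-1,-0.52,-1.23,0.8,0,0,0,-1,-0.52,-1.23,0.8,0,0,0])

```text
clock: 2.95
ee_pos: [0.5155, -0.2264, 0.2379]
tool_rot: [1.0, 0.011, -0.001, -0.0]
ft_force: [-0.2, -0.4, 0.0]
finger_gap: 1.001
```

```bash
python3 - <<'E'
from h import *
s=read_state(); r=R(s); im=get_image('wrist');cv2.imwrite('pics/w2.png',im['color'])
# depth cloud of fisheye
z=im['z_map'].astype(float); v,u=np.mgrid[0:384,0:512]
dx=u-im['cx'];dy=v-im['cy'];rr=np.hypot(dx,dy)+1e-9;th=rr/im['fx']
P=np.stack([z*np.tan(th)*dx/rr,z*np.tan(th)*dy/rr,z],-1)
H=im['hand_eye'];T=P@H[:3,:3].T+H[:3,3];W=r.apply(T.reshape(-1,3)).reshape(T.shape)+s['ee_pos']
W[z<=0]=np.nan
for t in ['can_handle','cap']:
  for d in outline_of('wrist',t):
    p=W[d['mask']];p=p[np.isfinite(p[:,2])]
    if t=='can_handle': p=p[(p[:,2]>.165)&(p[:,2]<.19)]
    if len(p)<20: continue
    print(t,round(d['conf'],2),np.round(d['box']),len(p),np.round(np.percentile(p,[2,50,98],axis=0),4),rect(p))
go(.519,-.223,.157,1.5)
E
```

```text
can_handle 0.75 [234. 125. 261. 241.] 2776 [[ 0.4903 -0.2306  0.1749]
 [ 0.5328 -0.222   0.1797]
 [ 0.5685 -0.2134  0.1814]] [array([ 528.5, -221.9]), array([82.6, 18.1]), np.float64(1.1)]
can_handle 0.74 [434. 227. 463. 292.] 863 [[ 0.4324 -0.4338  0.1666]
 [ 0.4662 -0.4145  0.1792]
 [ 0.486  -0.4042  0.1812]] [array([ 455.2, -420.3]), array([63.9, 18.1]), np.float64(19.4)]
can_handle 0.28 [214. 261. 279. 319.] 523 [[ 0.4545 -0.2461  0.1755]
 [ 0.4673 -0.2239  0.1837]
 [ 0.4703 -0.2012  0.1898]] [array([ 461.5, -224.4]), array([48.7, 18.6]), np.float64(87.7)]
cap 0.67 [215. 261. 281. 322.] 3507 [[ 0.4363 -0.247   0.1667]
 [ 0.4594 -0.2243  0.2085]
 [ 0.4702 -0.2011  0.2106]] [array([ 394.4, -218. ]), array([265.6, 109.7]), np.float64(2.1)]
t 3.1 pos [ 0.5166 -0.2271  0.24  ] yaw 1.21 j [ 0.38  0.42 -0.1   1.75  0.05  0.98 -1.29] F [-0.  -0.  -1.2] gap 0.999
shift [ 0.061 -0.102  2.074] turn [ 0.002 -0.006 -0.059]
```

View pics/w2.png

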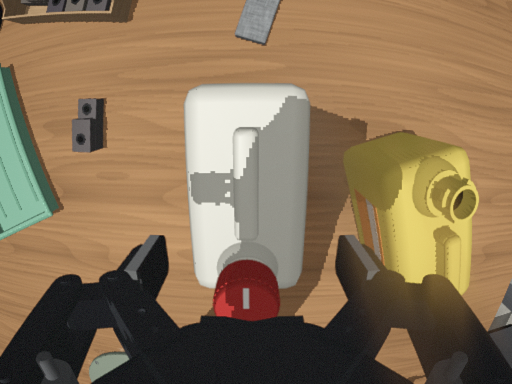

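Emit:
servo_tool(commands=[-1,0.08,-0.12,0.6,0,0,0,-1,0.08,-0.12,1.2,0,0,0,-1,0.08,-0.12,1.7,0,0,0,-1,0.08,-0.12,2.07,0,0,0,-1,0.08,-0.12,2.07,0,0,0])

```text
clock: 3.6
ee_pos: [0.5189, -0.2219, 0.1556]
tool_rot: [1.0, 0.011, -0.001, -0.0]
ft_force: [-0.2, 0.4, 0.2]
finger_gap: 1.004
```

Emit:
servo_tool(commands=[1,0,0,0,0,0,0,1,0,0,0,0,0,0,1,0,0,0,0,0,0,1,0,0,0,0,0,0,1,0,0,0,0,0,0], newtons=80)

```text
clock: 4.1
ee_pos: [0.5196, -0.2221, 0.1572]
tool_rot: [1.0, 0.011, 0.0, 0.0]
ft_force: [-3.9, 2.2, 7.9]
finger_gap: 0.193
```

Emit:
servo_tool(commands=[1,0,0,0,0,0,0,1,0,0,0,0,0,0,1,0,0,0,0,0,0,1,0,0,0,0,0,0,1,0,0,0,0,0,0])

```text
clock: 4.6
ee_pos: [0.5196, -0.222, 0.1571]
tool_rot: [1.0, 0.011, 0.0, 0.0]
ft_force: [-2.7, 0.1, 8.5]
finger_gap: 0.193
```

```bash
python3 - <<'E'
from h import *
go(.519,-.223,.157,1.5)
im=get_image('wrist');cv2.imwrite('pics/w3.png',im['color'])
im=get_image('side');cv2.imwrite('pics/s3.png',cv2.resize(im['color'][90:230,220:400],None,fx=4,fy=4))
E
```

```text
t 4.6 pos [ 0.5196 -0.222   0.1571] yaw 1.23 j [ 0.37  0.52 -0.1   1.83  0.07  0.8  -1.31] F [-2.7  0.1  8.5] gap 0.193
shift [-0.016  0.024  0.004] turn [ 0.004 -0.007 -0.055]
```

View pics/s3.png

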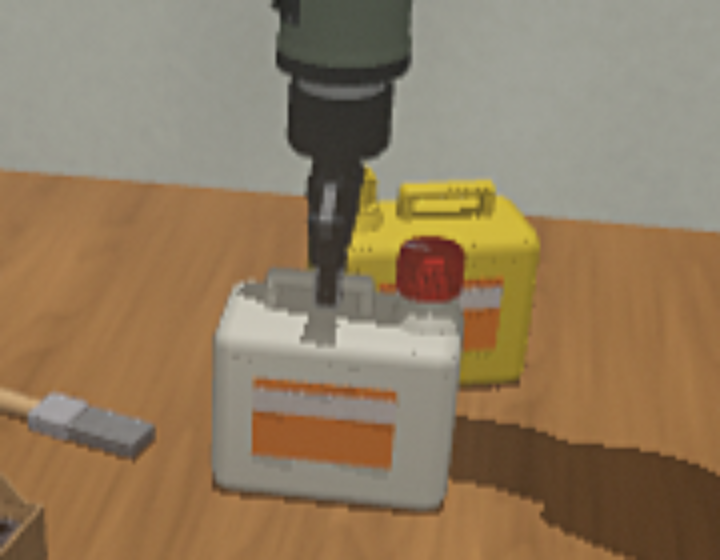

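View pics/w3.png

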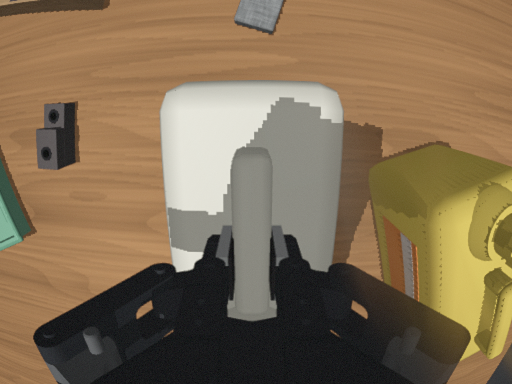

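Emit:
servo_tool(commands=[1,0,0,-0.1,0,0,0,1,0,0,-0.25,0,0,0,1,0,0,-0.5,0,0,0,1,0,0,-0.75,0,0,0,1,0,0,-1,0,0,0])

```text
clock: 5.2
ee_pos: [0.5195, -0.2219, 0.1976]
tool_rot: [1.0, 0.011, 0.0, 0.0]
ft_force: [-0.3, 0.4, -7.0]
finger_gap: 0.184
```

Emit:
servo_tool(commands=[1,0,0,-0.3,0,0,0,1,0,0,-0.6,0,0,0,1,0,0,-0.9,0,0,0,1,0,0,-1.1,0,0,0,1,0,0,-1.1,0,0,0])

```text
clock: 5.7
ee_pos: [0.5199, -0.2221, 0.2418]
tool_rot: [1.0, 0.011, 0.001, 0.0]
ft_force: [-0.2, 0.1, -6.5]
finger_gap: 0.19
```

```bash
python3 - <<'E'
from h import *
go(.533,.207,.24,21)
im=get_image('side');cv2.imwrite('pics/s4.png',cv2.resize(im['color'][90:230,220:400],None,fx=4,fy=4))
E
```

```text
t 5.7 pos [ 0.5199 -0.2221  0.2418] yaw 1.22 j [ 0.37  0.42 -0.1   1.75  0.05  0.98 -1.3 ] F [-0.2  0.1 -6.5] gap 0.19
shift [  0.556 -10.718   0.038] turn [ 0.01  -0.018 -3.956]
```

View pics/s4.png

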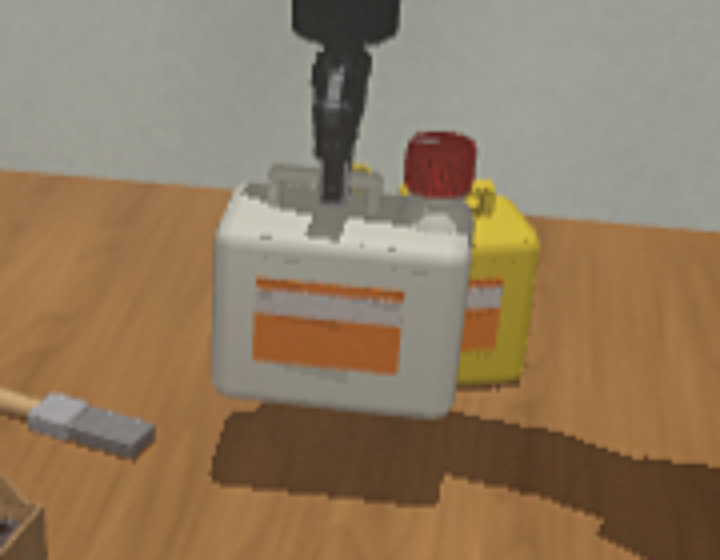

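Emit:
servo_tool(commands=[1,0,-0.2,0,0,0,0,1,0.05,-0.7,0,0,0,0,1,0.1,-1.4,0,0,0,0,1,0.15,-2.2,0,0,0,0,1,0.2,-3,0,0,0,0])

```text
clock: 6.25
ee_pos: [0.5244, -0.1, 0.2399]
tool_rot: [1.0, 0.011, -0.0, -0.0]
ft_force: [0.3, 0.1, -6.9]
finger_gap: 0.194
```

Emit:
servo_tool(commands=[1,0,-0.8,0,0,0,0,1,0.05,-1.6,0,0,0,0,1,0.1,-2.4,0,0,0,0,1,0.15,-3.2,0,0,0,0,1,0.2,-4,0,0,0,0])

```text
clock: 6.75
ee_pos: [0.5288, 0.0602, 0.24]
tool_rot: [1.0, 0.011, -0.0, -0.0]
ft_force: [0.1, 0.3, -6.5]
finger_gap: 0.194
```

Emit:
servo_tool(commands=[1,0,-0.8,0,0,0,-0.5,1,0.05,-1.6,0,0,0,-1.2,1,0.1,-2.4,0,0,0,-2,1,0.13,-3.1,0,0,0,-2.8,1,0.15,-3.5,0,0,0,-3.5])

```text
clock: 7.25
ee_pos: [0.5315, 0.2014, 0.2399]
tool_rot: [0.986, 0.165, -0.0, -0.0]
ft_force: [0.5, -0.5, -6.9]
finger_gap: 0.195
```

Emit:
servo_tool(commands=[1,0,0,0,0,0,-0.3,1,0,0,0,0,0,-0.46,1,0,0,0,0,0,-0.46,1,0,0,0,0,0,-0.46,1,0,0,0,0,0,-0.46])

```text
clock: 7.75
ee_pos: [0.5325, 0.1978, 0.2406]
tool_rot: [0.983, 0.182, 0.0, 0.0]
ft_force: [0.4, 0.4, -6.4]
finger_gap: 0.192
```

```bash
python3 - <<'E'
from h import *
go(.533,.207,.24,21)
im=get_image('top');cv2.imwrite('pics/t5.png',cv2.resize(im['color'][120:320,80:330],None,fx=3,fy=3))
im2=get_image('side');cv2.imwrite('pics/s5.png',im2['color'])
W=cloud(im);c=im['color'].astype(int)
for n,lo,hi in [('top',.21,.235),('tray',.018,.04)]:
    m=np.zeros((384,512),bool);m[150:290,105:240]=1
    m&=(W[...,2]>lo)&(W[...,2]<hi)
    if n=='top': m&=(c.min(-1)>90)
    p=W[m];print(n,len(p),rect(p))
E
```

```text
t 7.75 pos [0.5325 0.1978 0.2406] yaw 20.95 j [-0.24  0.43 -0.3   1.73  0.15  1.   -1.8 ] F [ 0.4  0.4 -6.4] gap 0.192
shift [ 0.093 -0.21   0.014] turn [ 0.002 -0.    -0.011]
top 734 [array([529.6, 175.5]), array([190.2,  64.2]), np.float64(21.5)]
tray 862 [array([561. , 144.1]), array([305.9, 346.6]), np.float64(88.7)]
```

View pics/t5.png

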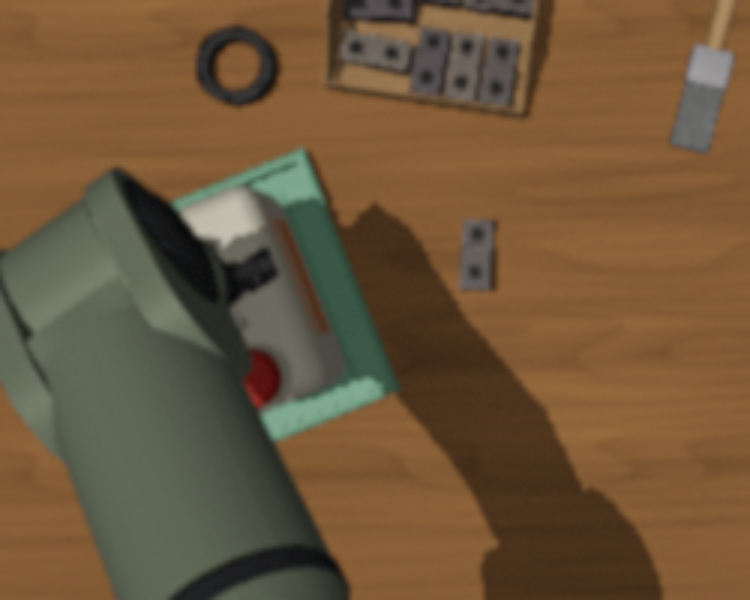

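View pics/s5.png

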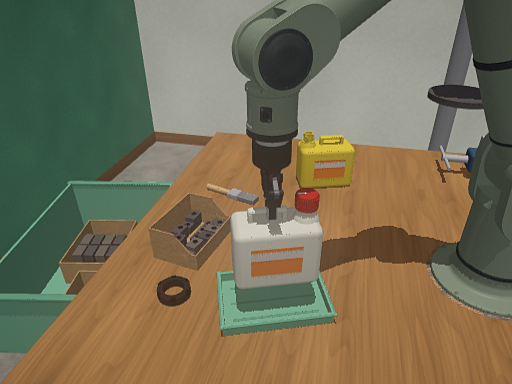

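Emit:
servo_tool(commands=[1,0.05,-0.1,0.1,0,0,0,1,0.09,-0.22,0.4,0,0,0,1,0.09,-0.22,0.8,0,0,0,1,0.09,-0.22,1.2,0,0,0,1,0.09,-0.22,1.5,0,0,0])

```text
clock: 8.35
ee_pos: [0.532, 0.2083, 0.1786]
tool_rot: [0.983, 0.183, -0.001, 0.0]
ft_force: [-0.3, 0.5, -6.5]
finger_gap: 0.191
```

Emit:
servo_tool(commands=[1,0,0,0.15,0,0,0,1,0,0,0.28,0,0,0,1,0,0,0.36,0,0,0,1,0,0,0.4,0,0,0,1,0,0,0.4,0,0,0])

```text
clock: 8.85
ee_pos: [0.5328, 0.208, 0.1647]
tool_rot: [0.983, 0.182, 0.0, -0.0]
ft_force: [-0.4, -0.1, -6.3]
finger_gap: 0.194
```

```bash
python3 - <<'E'
from h import *
go(.533,.2075,.1625,21)
im2=get_image('side');cv2.imwrite('pics/s6.png',cv2.resize(im2['color'][170:350,200:360],None,fx=4,fy=4)[:600])
E
```

```text
t 8.85 pos [0.5328 0.208  0.1647] yaw 21.02 j [-0.27  0.53 -0.29  1.8   0.19  0.84 -1.85] F [-0.4 -0.1 -6.3] gap 0.194
shift [0.001 0.014 0.054] turn [ 0.    -0.004  0.004]
```

View pics/s6.png

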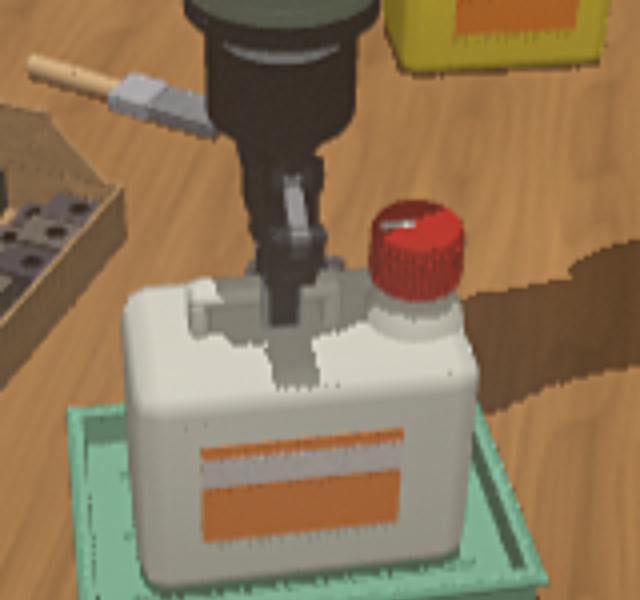

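Emit:
servo_tool(commands=[1,0,0,0.03,0,0,0,1,0,0,0.05,0,0,0,1,0,0,0.06,0,0,0,1,0,0,0.06,0,0,0])

```text
clock: 9.3
ee_pos: [0.533, 0.2082, 0.1624]
tool_rot: [0.983, 0.182, 0.0, -0.0]
ft_force: [2.1, 1.5, -2.9]
finger_gap: 0.189
```

Emit:
servo_tool(commands=[1,0,0,0.02,0,0,0,1,0,0,0.03,0,0,0,1,0,0,0.03,0,0,0])

```text
clock: 9.6
ee_pos: [0.5333, 0.2083, 0.1621]
tool_rot: [0.983, 0.182, 0.001, -0.0]
ft_force: [-1.9, -0.4, 13.2]
finger_gap: 0.192
```

Emit:
servo_tool(commands=[0.3,0,0,-0.02,0,0,0,-0.5,0,0,-0.02,0,0,0,-1,0,0,-0.02,0,0,0,-1,0,0,-0.02,0,0,0,-1,0,0,-0.02,0,0,0])

```text
clock: 10.1
ee_pos: [0.5326, 0.208, 0.1616]
tool_rot: [0.983, 0.182, -0.0, 0.0]
ft_force: [0.3, 0.0, 0.5]
finger_gap: 0.99
```

Emit:
servo_tool(commands=[-1,0,0,-0.2,0,0,0,-1,0,0,-0.8,0,0,0,-1,0,0,-1.6,0,0,0,-1,0,0,-2.2,0,0,0,-1,0,0,-2.4,0,0,0])

```text
clock: 10.6
ee_pos: [0.5334, 0.2084, 0.2607]
tool_rot: [0.983, 0.182, 0.002, -0.0]
ft_force: [1.0, -0.7, -0.3]
finger_gap: 1.002
```

```bash
cat >> h.py <<'E'
def wcloud():
    s=read_state(); r=R(s); im=get_image('wrist')
    z=im['z_map'].astype(float); v,u=np.mgrid[0:384,0:512]
    dx=u-im['cx'];dy=v-im['cy'];rr=np.hypot(dx,dy)+1e-9;th=rr/im['fx']
    P=np.stack([z*np.tan(th)*dx/rr,z*np.tan(th)*dy/rr,z],-1)
    H=im['hand_eye'];T=P@H[:3,:3].T+H[:3,3];W=r.apply(T.reshape(-1,3)).reshape(T.shape)+s['ee_pos']
    W[z<=0]=np.nan
    return im,W
E
python3 - <<'E'
from h import *
im,W=wcloud();cv2.imwrite('pics/w7.png',im['color']);c=im['color'].astype(int)
red=(c[...,2]>c[...,1]+60)&(c[...,2]>c[...,0]+60)
p=W[red&(W[...,2]>.209)&(W[...,2]<.22)];print('cap',len(p),np.round(np.percentile(p,[2,50,98],axis=0),4),rect(p), cv2.minEnclosingCircle((p[:,:2]*1000).astype(np.float32)))
p=W[(c.min(-1)>60)&(W[...,2]>.170)&(W[...,2]<.19)&~red];print('handle',rect(p))
d=np.hypot(W[...,0]-.524,W[...,1]-.204)
p=W[(W[...,2]>.148)&(W[...,2]<.16)&(d<.13)];print('top',rect(p))
im=get_image('top');cv2.imwrite('pics/t7.png',cv2.resize(im['color'][120:320,80:330],None,fx=3,fy=3))
W=cloud(im);c=im['color'].astype(int)
red=(c[...,2]>c[...,1]+60)&(c[...,2]>c[...,0]+60)
m=red&(W[...,2]>.19)&(W[...,2]<.25)
if m.sum()>20: print('topcap',m.sum(),rect(W[m]))
go(.524-.065*np.cos(np.radians(21)),.204-.065*np.sin(np.radians(21)),.26,-9)
E
```

```text
cap 2263 [[0.4446 0.1609 0.2102]
 [0.4669 0.1821 0.2142]
 [0.4873 0.2038 0.2154]] [array([465.5, 182.2]), array([46.7, 47.9]), np.float64(5.5)] ((465.41534423828125, 181.8199920654297), 24.511274337768555)
handle [array([524. , 205.5]), array([119.,  49.]), np.float64(21.9)]
top [array([525.3, 204.8]), array([181.4,  98.2]), np.float64(21.1)]
topcap 227 [array([460.4, 178.7]), array([44.6, 41.1]), np.float64(89.0)]
t 10.7 pos [0.533  0.2081 0.2588] yaw 21.02 j [-0.25  0.42 -0.31  1.7   0.14  1.04 -1.81] F [-0.1 -0.5 -0. ] gap 1.001
shift [-1.872  0.015 -0.033] turn [-6.000e-03 -2.100e-02  6.004e+00]
```

View pics/w7.png

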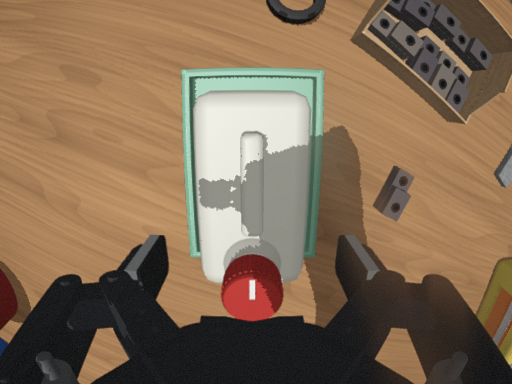

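View pics/t7.png

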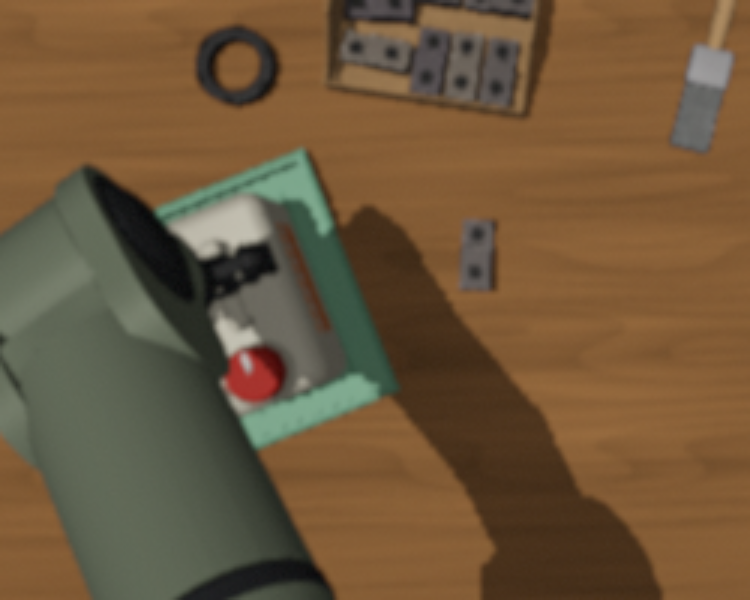

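Emit:
servo_tool(commands=[-1,-0.5,0,0,0,0,1.2,-1,-1,0,0,0,0,2.6,-1,-1.5,0,0,0,0,4.2,-1,-1.8,0,0,0,5.4,-1,-1.86,0,0,0,0,6,-1])

```text
out of range
```

Emit:
servo_tool(commands=[-1,-0.5,0,0,0,0,1.2,-1,-1,0,0,0,0,2.6,-1,-1.5,0,0,0,0,4.2,-1,-1.8,0,0,0,0,5.4,-1,-1.86,0,0,0,0,6])

```text
clock: 11.2
ee_pos: [0.4617, 0.1805, 0.2567]
tool_rot: [0.997, -0.08, -0.001, 0.001]
ft_force: [0.1, 0.8, -0.6]
finger_gap: 0.996
```

Emit:
servo_tool(commands=[-1,0,0,0,0,0,0,-1,0,0,0,0,0,0])

```text
clock: 11.4
ee_pos: [0.4631, 0.1813, 0.2571]
tool_rot: [0.997, -0.077, -0.0, 0.0]
ft_force: [-0.1, 0.3, 0.0]
finger_gap: 1.0
```

```bash
python3 - <<'E'
from h import *
im,W=wcloud();cv2.imwrite('pics/w8.png',im['color']);c=im['color'].astype(int)
red=(c[...,2]>c[...,1]+60)&(c[...,2]>c[...,0]+60)
p=W[red&(W[...,2]>.209)&(W[...,2]<.22)];print('cap',len(p))
if len(p)>9: print(np.round(np.percentile(p,[2,50,98],axis=0),4),rect(p), cv2.minEnclosingCircle((p[:,:2]*1000).astype(np.float32)))
go(.464,.1815,.178,-9)
E
```

```text
cap 3543
[[0.4437 0.1596 0.2111]
 [0.4652 0.1797 0.2143]
 [0.4866 0.2016 0.2156]] [array([465. , 180.4]), array([48.1, 47.2]), np.float64(7.4)] ((464.1945495605469, 181.09280395507812), 24.789857864379883)
t 11.45 pos [0.4632 0.1813 0.2571] yaw -8.87 j [-0.32  0.3  -0.22  1.89  0.08  0.97 -2.29] F [-0.3  0.3  0.6] gap 0.996
shift [ 0.02  -0.009  1.978] turn [0.005 0.008 0.026]
```

View pics/w8.png

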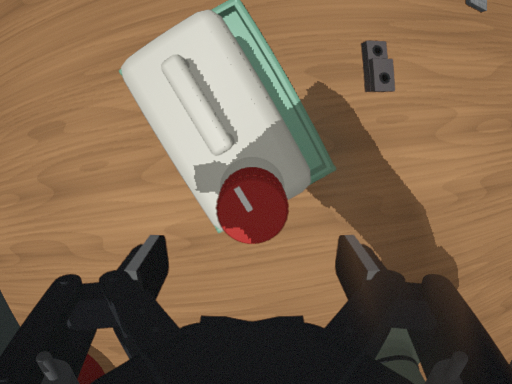

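Emit:
servo_tool(commands=[-1,0.02,0,0.5,0,0,0,-1,0.02,0,1.1,0,0,0,-1,0.02,0,1.6,0,0,0,-1,0.02,0,1.98,0,0,0,-1,0.02,0,1.98,0,0,0])

```text
clock: 11.95
ee_pos: [0.4632, 0.1808, 0.1766]
tool_rot: [0.997, -0.078, -0.002, 0.001]
ft_force: [0.2, 0.7, -0.3]
finger_gap: 1.003
```

Emit:
servo_tool(commands=[0,0,0,0,0,0,0,1,0,0,0,0,0,0,1,0,0,0,0,0,0,1,0,0,0,0,0,0,1,0,0,0,0,0,0], newtons=40)

```text
clock: 12.45
ee_pos: [0.4644, 0.1812, 0.1793]
tool_rot: [0.997, -0.078, 0.001, -0.0]
ft_force: [-0.9, -1.4, 6.0]
finger_gap: 0.573
```

Emit:
servo_tool(commands=[1,0,0,0,0,0,0,1,0,0,0,0,0,0,1,0,0,0,0,0,0], newtons=80)

```text
clock: 12.75
ee_pos: [0.4644, 0.1812, 0.1793]
tool_rot: [0.997, -0.078, 0.001, -0.0]
ft_force: [0.6, -1.4, 6.8]
finger_gap: 0.562
```

```bash
python3 - <<'E'
from h import *
go(.464,.1815,.178,-9)
im=get_image('wrist');cv2.imwrite('pics/w9.png',im['color'])
im2=get_image('side');cv2.imwrite('pics/s9.png',cv2.resize(im2['color'][170:320,200:360],None,fx=4,fy=4)[:600])
E
```

```text
t 12.75 pos [0.4644 0.1812 0.1793] yaw -8.97 j [-0.33  0.4  -0.21  1.97  0.11  0.78 -2.33] F [ 0.6 -1.4  6.8] gap 0.562
shift [-0.012 -0.005  0.033] turn [-0.007 -0.014  0.006]
```

View pics/s9.png

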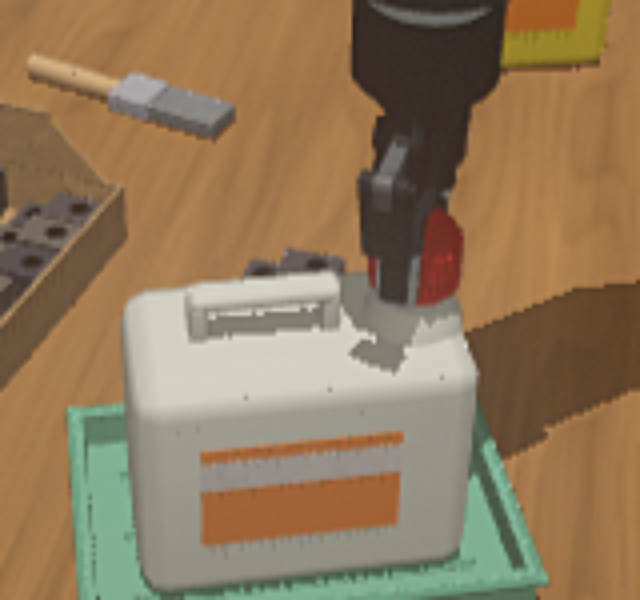

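View pics/w9.png

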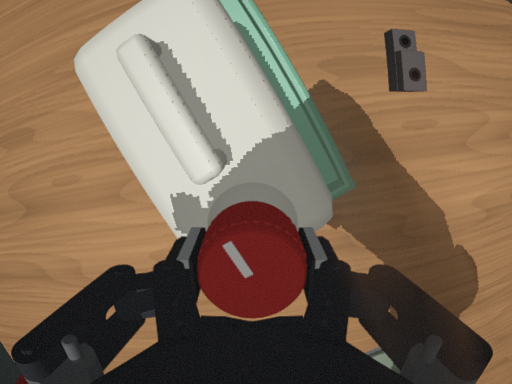

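Emit:
servo_tool(commands=[1,0,0,0.05,0,0,0,1,0,0,0.1,0,0,0,1,0,0,0.14,0,0,0,1,0,0,0.14,0,0,0])

```text
clock: 13.25
ee_pos: [0.4645, 0.1812, 0.1738]
tool_rot: [0.997, -0.078, 0.001, -0.0]
ft_force: [-2.4, -1.5, 11.8]
finger_gap: 0.558
```

Emit:
servo_tool(commands=[1,0,0,0.02,0,0,0,1,0,0,0.03,0,0,0,1,0,0,0.03,0,0,-0.4,1,0,0,0.03,0,0,-0.8,1,0,0,0.03,0,0,-1.2])

```text
clock: 13.75
ee_pos: [0.4649, 0.1816, 0.1735]
tool_rot: [1.0, -0.025, 0.001, -0.001]
ft_force: [-3.7, -1.7, 22.3]
finger_gap: 0.56
```

```bash
python3 - <<'E'
from h import *
go(.464,.1815,.172,51)
print(read_state()['ft_torque'])
im=get_image('wrist');cv2.imwrite('pics/w10.png',im['color'])
E
```

```text
t 13.75 pos [0.4649 0.1816 0.1735] yaw -2.9 j [-0.31  0.41 -0.23  1.98  0.13  0.77 -2.24] F [-3.7 -1.7 22.3] gap 0.56
shift [-0.023  0.004  0.037] turn [ 1.000e-03 -3.600e-02 -1.078e+01]
[-0.33381579  0.81928708 -0.1336408 ]
```

View pics/w10.png

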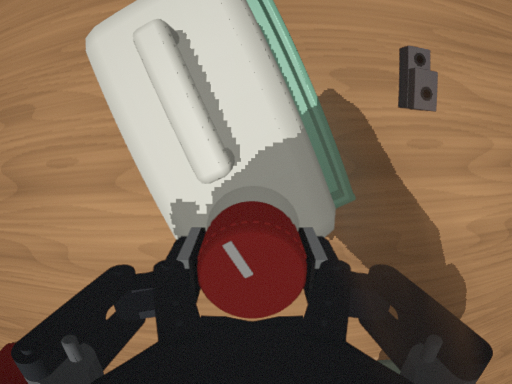

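Emit:
servo_tool(commands=[1,0,0,0,0,0,-0.8,1,0,0,0,0,0,-1.6,1,0,0,0,0,0,-2.4,1,0,0,0,0,0,-3.2,1,0,0,0,0,0,-4])

```text
clock: 14.3
ee_pos: [0.4653, 0.182, 0.1735]
tool_rot: [0.989, 0.149, 0.002, -0.001]
ft_force: [-0.9, 1.3, 20.4]
finger_gap: 0.557
```

Emit:
servo_tool(commands=[1,0,0,0,0,0,-0.8,1,0,0,0,0,0,-1.6,1,0,0,0,0,0,-2.4,1,0,0,0,0,0,-3.2,1,0,0,0,0,0,-4])

```text
clock: 14.8
ee_pos: [0.4653, 0.1821, 0.1735]
tool_rot: [0.948, 0.319, 0.002, -0.0]
ft_force: [-0.5, 1.7, 20.8]
finger_gap: 0.563
```

Emit:
servo_tool(commands=[1,0,0,0,0,0,-0.8,1,0,0,0,0,0,-1.6,1,0,0,0,0,0,-2.4,1,0,0,0,0,0,-2.7,1,0,0,0,0,0,-2.7])

```text
clock: 15.3
ee_pos: [0.4653, 0.1821, 0.1735]
tool_rot: [0.904, 0.427, 0.002, -0.0]
ft_force: [-1.3, 1.5, 20.5]
finger_gap: 0.563
```

```bash
python3 - <<'E'
from h import *
go(.464,.1815,.172,51)
print(read_state()['ft_torque'])
im,W=wcloud();cv2.imwrite('pics/w11.png',im['color'])
d=np.hypot(W[...,0]-.524,W[...,1]-.204)
p=W[(W[...,2]>.148)&(W[...,2]<.16)&(d<.13)];print('top',rect(p))
im2=get_image('side');cv2.imwrite('pics/s11.png',cv2.resize(im2['color'][170:320,200:360],None,fx=4,fy=4)[:600])
E
```

```text
t 15.3 pos [0.4653 0.1821 0.1735] yaw 50.59 j [-0.14  0.43 -0.46  1.97  0.26  0.8  -1.43] F [-1.3  1.5 20.5] gap 0.563
shift [-0.032 -0.015  0.038] turn [ 0.019 -0.042 -0.082]
[ 0.2273335   0.36733016 -0.04942965]
top [array([524.3, 204.6]), array([181.4,  98.2]), np.float64(21.2)]
```

View pics/w11.png

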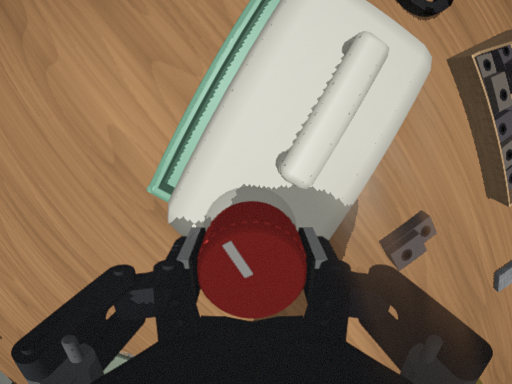

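View pics/s11.png

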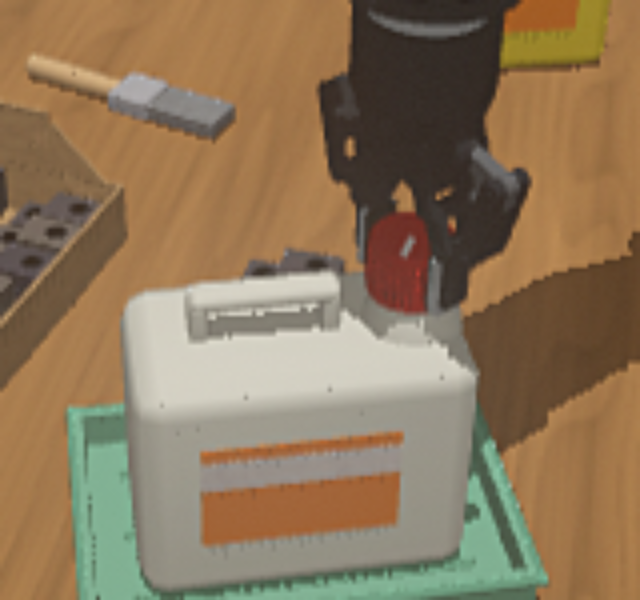

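Emit:
servo_tool(commands=[1,0,0,-0.1,0,0,0,1,0,0,-0.2,0,0,0,1,0,0,-0.3,0,0,0,1,0,0,-0.3,0,0,0])

```text
clock: 15.8
ee_pos: [0.4642, 0.1811, 0.1843]
tool_rot: [0.904, 0.427, 0.0, 0.0]
ft_force: [0.2, 0.0, -0.4]
finger_gap: 0.56
```

Emit:
servo_tool(commands=[1,0,0,-0.2,0,0,0,1,0,0,-0.4,0,0,0,1,0,0,-0.7,0,0,0,1,0,0,-1,0,0,0,1,0,0,-1.2,0,0,0])

```text
clock: 16.3
ee_pos: [0.4643, 0.1812, 0.2332]
tool_rot: [0.904, 0.427, 0.001, 0.0]
ft_force: [-0.8, -0.5, -1.8]
finger_gap: 0.553
```

Emit:
servo_tool(commands=[1,0,0,0,0,0,0,1,0,0,0,0,0,0,1,0,0,0,0,0,0,1,0,0,0,0,0,0,1,0,0,0,0,0,0])

```text
clock: 16.8
ee_pos: [0.4639, 0.1811, 0.2314]
tool_rot: [0.904, 0.427, -0.0, -0.0]
ft_force: [1.0, -0.8, -1.2]
finger_gap: 0.556
```

```bash
python3 - <<'E'
from h import *
go(.464,.1815,.237,51)
im,W=wcloud();cv2.imwrite('pics/w12.png',im['color'])
d=np.hypot(W[...,0]-.524,W[...,1]-.204)
p=W[(W[...,2]>.148)&(W[...,2]<.16)&(d<.13)];print('top',rect(p))
im2=get_image('side');cv2.imwrite('pics/s12.png',cv2.resize(im2['color'][150:300,200:360],None,fx=4,fy=4)[:600])
E
```

```text
t 16.8 pos [0.4639 0.1811 0.2314] yaw 50.53 j [-0.11  0.35 -0.49  1.91  0.2   0.93 -1.38] F [ 1.  -0.8 -1.2] gap 0.556
shift [ 0.009 -0.003 -0.14 ] turn [-0.004  0.005 -0.094]
top [array([524.1, 204.5]), array([181.8,  98.6]), np.float64(21.4)]
```

View pics/w12.png

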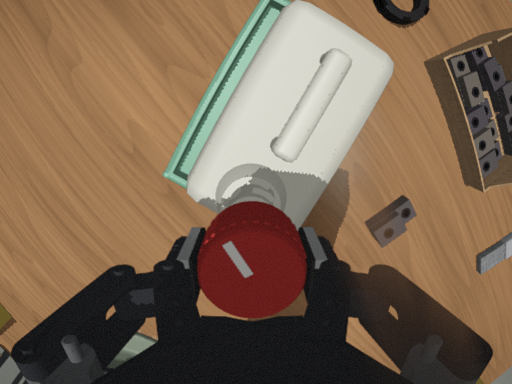

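View pics/s12.png

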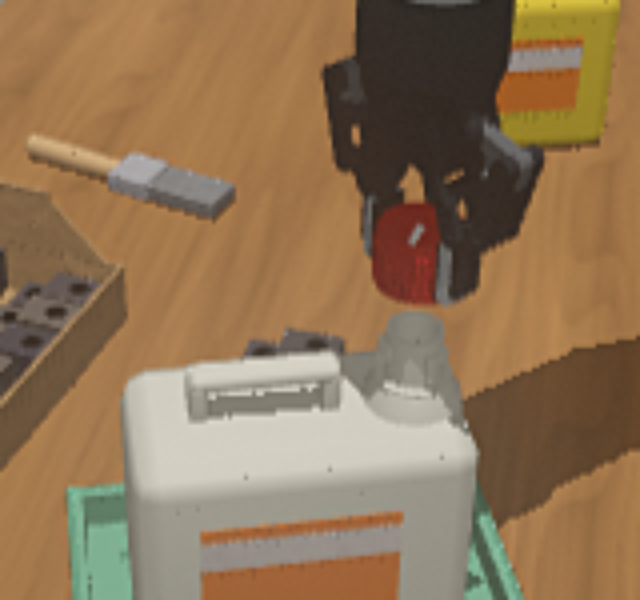

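```bash
python3 - <<'E'
from h import *
im=get_image('top');W=cloud(im)
for n,(l,t,r,b),lo in [('jaw',(228,185,252,225),.02),('bin',(180,90,270,165),.05)]:
    m=np.zeros((384,512),bool);m[t:b,l:r]=1;m&=W[...,2]>lo;print(n,rect(W[m]))
print(read_state()['ft_force'])
print(sign_off())
E
```

```text
jaw [array([565.5,  -5.9]), array([29.7, 68.7]), np.float64(88.3)]
bin [array([790.5,  30.9]), array([200.9, 141.5]), np.float64(79.7)]
[-0.00340032 -0.19647027 -0.68418221]
the job is handed in; nothing more can be done
None
```

The job is done and handed in, with about 17 s used on the clock. The white can stands centred in the green drip tray, and the gripper holds the red cap above the open neck.

- **Can:** I lifted it by the top handle and lowered it to light contact before letting go. It is at about (0.524, 0.204) m, turned 21° to match the tray. It shifted by no more than about 1 mm while the cap came off.
- **Cap:** I pressed it down to its stop with about 20 N, turned it 60° anticlockwise and lifted it straight off. It is held level at 80 N, its lower edge about 33 mm above the rim. I worked that height out from how far the arm rose; I did not measure it separately.
- **Other objects:** The loose jaw and the bin measured within 1 mm of where they started. The ring nut and brush I only checked by eye in the pictures. I did not touch them, and they look undisturbed.

The cameras differed by up to 5 mm on where the cap was, because the arm partly blocked the top view. I went with the wrist camera, which agreed with the can's position, and the grip came out centred. One move command was refused because I mistyped a row, and I resent it correctly; nothing moved in between. No other check failed.

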